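# Cover the sample carrier and lift it level off the chuck

## Task

Put the yellow lid on the open blue sample carrier that stands on the gold chuck, seated flush, and let go of it. Then grip the carrier by its sides, lift it straight up off the chuck keeping it level, and finish while holding it still and level about 10 cm above the chuck, lid on and gold plate inside. Leave the screwdriver, the vial and the computer mouse alone.

Things in the scene. Friction and masses are not known exactly. Their poses are not given: they have to be found in the camera images.
- chuck_top (a point): Centre of the top face of the gold round chuck, 120 mm in diameter, level, 92 mm above the bench. It crowns a fixed black stage (square foot 180 x 180 x 18 mm, then slides 140 x 130 mm and 115 x 105 mm above it) whose place and yaw vary. z is up; the stage cannot move.
- carrier_center (a point): Centre, half-way up, of the loose blue open-topped carrier box: 120 mm long (its x), 54 wide (its y), 50 high, walls and floor 4 mm: mouth 112 x 46 mm, rim 25 mm above this point, underside 25 mm below. z up. Stands near the middle of the chuck; about 250 g empty (varies by 20 %). Its long sides are free to be gripped across the 54 mm width.
- lid_grip (a point): Centre of the black grip bar (50 mm along lid x, 14 along y, 22 high) on the loose yellow lid, 80 g. Yellow plate 118 x 50 x 5, its top 11 mm below this point; under it a grey plug 107 x 41 x 6 that enters the carrier mouth. Underside 22 mm below this point. Starts right way up on the bench. Seated: plate on the rim, long sides parallel (either way round), this point 41 mm above carrier_center. z up.
- sample_center (a point): Centre of the gold test plate, 50 x 34 x 6 mm, 60 g, lying loose on the carrier's floor; it can lie off to one end. It needs no handling.
- driver_grip (a point): Bystander: point on the handle of a screwdriver 140 mm long that lies on the bench (its x runs along it, towards the blade).
- vial_center (a point): Bystander: centre, half-way up, of an amber glass vial with black cap, 36 mm in diameter, 60 mm high, upright on the bench.
- mouse_center (a point): Bystander: centre of a black computer mouse, 105 x 58 x 33 mm, on the bench.
Mind the look-alikes: they are no part of the job. Leave any green or purple look-alike of the part that bears carrier_center alone.

How it is judged (in metres and radians):
On the way:
1. the lid is seated on the carrier, on the chuck, and let go (z of lid_grip in the frame of carrier_center between 0.039 and 0.044 m and x of lid_grip in the frame of carrier_center between -0.005 and 0.005 m and y of lid_grip in the frame of carrier_center between -0.005 and 0.005 m and angle between the z axis of lid_grip and the z axis of carrier_center, either way round below 0.06 rad and angle between the x axis of lid_grip and the x axis of carrier_center, either way round below 0.12 rad and angle between lid_grip's own z axis and vertical below 0.12 rad and x of sample_center in the frame of carrier_center between -0.056 and 0.056 m and y of sample_center in the frame of carrier_center between -0.023 and 0.023 m and z of sample_center in the frame of carrier_center between -0.025 and 0.015 m and z of carrier_center in the frame of chuck_top between 0.022 and 0.028 m and horizontal distance between carrier_center and chuck_top below 0.04 m and contact force between the fingers and lid below 0.05 N), for 0.2 s.
At the end, for the whole second after the job is handed in: Fingers hold the carrier still, level within 5 degrees, centred over the chuck within 60 mm, underside 70 to 140 mm above it, off the stage; lid seated (bar centre 39 to 44 mm above carrier centre, 5 mm sideways, 7 degrees yaw, 3.4 degrees tilt to the carrier); gold plate inside (z of lid_grip in the frame of carrier_center between 0.039 and 0.044 m and x of lid_grip in the frame of carrier_center between -0.005 and 0.005 m and y of lid_grip in the frame of carrier_center between -0.005 and 0.005 m and angle between the z axis of lid_grip and the z axis of carrier_center, either way round below 0.06 rad and angle between the x axis of lid_grip and the x axis of carrier_center, either way round below 0.12 rad and angle between lid_grip's own z axis and vertical below 0.12 rad and x of sample_center in the frame of carrier_center between -0.056 and 0.056 m and y of sample_center in the frame of carrier_center between -0.023 and 0.023 m and z of sample_center in the frame of carrier_center between -0.025 and 0.015 m and z of carrier_center in the frame of chuck_top between 0.095 and 0.165 m and horizontal distance between carrier_center and chuck_top below 0.06 m and angle between carrier_center's own z axis and vertical below 0.09 rad and linear speed of carrier below 0.02 m/s and angular speed of carrier below 0.1 rad/s and contact force between the fingers and carrier above 2 N and contact force between carrier and stage below 0.05 N); the arm keeps its last pose, push and grip.
It fails at once if the carrier tips by more than 15 degrees (angle between carrier_center's own z axis and vertical above 0.26 rad).
It fails at once if the screwdriver is disturbed (moved more than 30 mm) (distance of driver_grip from where it was at the start of the episode above 0.03 m).
It fails at once if the vial is disturbed (moved more than 30 mm) (distance of vial_center from where it was at the start of the episode above 0.03 m).
It fails at once if the mouse is disturbed (moved more than 30 mm) (distance of mouse_center from where it was at the start of the episode above 0.03 m).
It also fails if it takes over 54 s, if anything falls off the work surface, if the arm or the gripper's body presses on something with over 40 N, if the wrist force passes 120 N, or if a joint passes its speed limit or range.

## Robot

A 6-joint arm with a two-finger parallel gripper is mounted at the origin on the work surface. World frame = base frame: x ahead of the robot, y to its left, z up, the work surface at z = 0. Lengths are in m, angles in degrees, forces in N, time in s.
With the tool pointing down it reaches from about 0.4 to 0.825 m from the base axis. Payload 7 kg.
Tool frame: the origin (TCP) lies at the very end of the fingers, on their centre line; the grasp point (between the pads) lies 19 mm behind it (ctrl.pinch_z is the distance from the TCP to the grasp point, in m); z points along the fingers, x is the direction in which the jaws open and shut, and the axes are right-handed (so a half turn about z gives the same grasp; the last joint's range is limited). The gripper opens to 88 mm and grips with 3 to 60 N. Pads are 19 mm wide; open, the fingers measure 130 mm over their backs; the gripper's body (78 mm by 193 mm) begins 47 mm behind the grasp point.
Start: joints at [79.876, 20.546, 0.682, 0, -70.136, -16.507], TCP at [0.303, 0.603, 0.227] pointing down, gripper open.
Joint ranges: [-176.03, 176.03], [-82.01, 121.73], [-58.28, 71.71], [-173.87, 95.51], [-174.79, -0.11], [-173.66, 173.66]. Speed limits (degrees/s): [136.94, 136.94, 172.46, 180, 180, 180].

## Interface

Orientations are given as [roll, pitch, yaw] about the fixed x, y, z axes, in that order (R = Rz(yaw) Ry(pitch) Rx(roll)).
In Python, from plant import ctrl gives the robot as it stands.
- The arm moves only by the tool carry_out, never from a script. Its argument "increments" is a list of rows, each a list of 7 numbers: the turn, a rotation vector about the world's x, y, z in degrees, then the shift along the world's x, y, z in mm, then the closure, from 0 (fully open) to 1 (shut). In form: [[ax, ay, az, dx, dy, dz, grip], ...]. A call has 1 to 20 rows; each row is the pose to reach, as a shift and turn from the pose commanded when the call began; what a row does not reach only later rows make up. A row lasts 1/8 s, in which the tool goes at most 62.5 mm and 10.7 degrees, less where a joint would pass 70% of its speed; a pose out of reach is approached as far as the arm can. A call with a gripper value outside its range is refused whole. The fingers move at their own pace and stop on an object; the grip force is fixed at half the most. Time passes only in rows, so rows that repeat a pose let the fingers close. It gives the time, the measured TCP pose, the force and the opening at its end, in the units of the state.
- ctrl.get_obs(): the state, without advancing time (a new reading comes with each control period).
- ctrl.snapshot(name): name is "scene" or "side" or "wrist"; returns a dict with "pixels" (400x640x3 uint8, blue, green, red), "intrinsics" (3x3 intrinsics, pixels), "rvec" (rotation vector, rad) and "tvec" (3), from world to camera coordinates, as OpenCV has them; the wrist camera has in their place "hand_eye" (4x4, takes a point from camera to tool coordinates, whose origin is the TCP and whose axes are the tool frame's). Camera axes: x right, y down, z forward; pixel columns grow to the right and rows downward; lengths in m; the calibration is good to about 2 mm. A picture is of the moment at which its call begins: read the wrist's pose just before it. There is no depth.
- ctrl.close_job(): hands the job in, once; it reports no verdict.
Trained networks look in a picture, given as the dict that the camera call returned (one of the last four; its "shot" number tells which), for a name from the list of things; names that differ only in an ending like _2 or _b are one class to them, and where a whole thing is asked for, a point or a joint stands for the part that bears it (a point fixed in the world has none). Each returns a list of dicts, best first, with "confidence" (0 to 1); they miss things now and then, are a little off and sometimes report something else, mostly with a low value. They report only what shows in the picture. A call takes as long as a camera call. They do not tell look-alikes from the thing itself.
- ctrl.search_frame(picture, label): "centre" ([x, y, z] in m, in world coordinates, good to about 4 mm: the middle of the surface that is visible of it).
- ctrl.outline_of(picture, label): "pixels" (400x640 bool, what is visible of it).
The state is a dict: "clock": time; "joint_pos": joint angles; "qvel": joint speeds; "tau": joint torques, N m; "tool_pos": TCP position; "orientation": TCP orientation; "force": force on the tool from outside, world axes, zero at the start; "moment": the same for the moment, N m; "opening": finger opening in m.
Only numpy, scipy, OpenCV 4.12 (cv2) and the standard library are available. Lean on these libraries where they do the work, as an engineer would, in place of code of your own. Each camera call takes 0.05 s, during which the arm holds its last target. There are 200 camera calls.

## Working session

There is one attempt and no reset: what is moved stays moved. The work goes in short steps, Python scripts to look and compute and a tool call to move; the robot and the scene stay as the last step left them, time stands still between calls to the robot, and variables do not carry over. Pictures are saved under pics/ and viewed, about 8 in all and at most 12, crops included, and the job is handed in when it is done.

Besides the shell and the picture viewer there is one more tool, called as name(argument=value, ...) on one line, values as JSON. carry_out: Moves the arm, as the interface text tells. Its arguments: {"type":"object","properties":{"increments":{"type":"array"}},"required":["increments"]}

```bash
mkdir -p pics; cat > h.py <<'E'
import numpy as np, cv2
from plant import ctrl
from scipy.spatial.transform import Rotation as R
def cam(name):
    o=ctrl.get_obs(); s=ctrl.snapshot(name); K=np.array(s["intrinsics"],float)
    if name=="wrist":
        T=np.eye(4);T[:3,:3]=R.from_euler('xyz',o["orientation"],degrees=True).as_matrix();T[:3,3]=o["tool_pos"]
        W=T@np.array(s["hand_eye"])
    else:
        W=np.eye(4);r=cv2.Rodrigues(np.array(s["rvec"],float))[0];W[:3,:3]=r.T;W[:3,3]=-r.T@np.array(s["tvec"],float).ravel()
    return s,K,W
def onplane(K,W,uv,z):
    uv=np.atleast_2d(uv).astype(float)
    d=np.c_[uv,np.ones(len(uv))]@np.linalg.inv(K).T@W[:3,:3].T
    return W[:3,3]+d*((z-W[2,3])/d[:,2])[:,None]
def proj(K,W,p):
    c=(np.atleast_2d(p)-W[:3,3])@W[:3,:3]; q=c@K.T; return q[:,:2]/q[:,2:]
E
python3 - <<'E'
from h import *
np.set_printoptions(precision=4,suppress=True)
ims=[]
print(ctrl.get_obs(), ctrl.pinch_z)
for n in ["scene","side"]:
    s,K,W=cam(n); ims.append(s["pixels"]); print(n,W[:3,3])
    for l in ["carrier_center","lid_grip","sample_center","driver_grip","vial_center","mouse_center","chuck_top"]:
        for d in ctrl.search_frame(s,l)[:3]: print(l,np.array(d["centre"]),round(d["confidence"],2),proj(K,W,d["centre"])[0].round())
cv2.imwrite("pics/a.png",ims[0]);cv2.imwrite("pics/b.png",ims[1])
E
```

```text
{'clock': 0.0, 'joint_pos': array([ 79.8762,  20.5923,   0.6321,  -0.0196, -70.1359, -16.5069]), 'qvel': array([0.0362, 0.0285, 0.0576, 0.1043, 0.139 , 0.0179]), 'tau': array([ -0.0014, -58.2716,  29.3075,   6.9977,   0.0071,  -0.0002]), 'tool_pos': array([0.3024, 0.6029, 0.2256]), 'orientation': array([-179.9903,   -0.0974, -116.6374]), 'force': array([ 0.9012,  0.6853, -0.0021]), 'moment': array([0.0141, 0.0065, 0.0056]), 'opening': 0.08777767133598939} 0.0188
scene [ 1.1232 -0.4345  0.8527]
carrier_center [0.3335 0.0818 0.026 ] 0.93 [328. 176.]
carrier_center [ 0.5297 -0.2209  0.1183] 0.89 [268. 230.]
carrier_center [ 0.1972 -0.3548  0.0204] 0.57 [188. 195.]
lid_grip [0.5293 0.1727 0.0144] 0.71 [385. 205.]
sample_center [ 0.5399 -0.2267  0.1059] 0.7 [268. 237.]
driver_grip [ 0.4472 -0.0082  0.0165] 0.44 [322. 208.]
vial_center [ 0.744  -0.1161  0.0474] 0.82 [346. 292.]
mouse_center [0.757  0.0727 0.0357] 0.91 [408. 267.]
chuck_top [ 0.6033 -0.2481  0.0368] 0.94 [273. 274.]
chuck_top [ 0.4491 -0.0099  0.02  ] 0.7 [322. 208.]
side [0.4253 0.5154 0.7846]
carrier_center [0.3432 0.0825 0.0222] 0.97 [372. 279.]
carrier_center [ 0.2096 -0.3278  0.0315] 0.72 [419. 157.]
carrier_center [ 0.5369 -0.1991  0.1214] 0.58 [302. 156.]
lid_grip [0.5145 0.1835 0.0144] 0.81 [290. 314.]
lid_grip [ 0.5401 -0.1645  0.0401] 0.42 [300. 187.]
driver_grip [0.4445 0.002  0.0169] 0.64 [330. 246.]
driver_grip [0.5129 0.1864 0.0158] 0.3 [291. 316.]
vial_center [ 0.731  -0.0987  0.0437] 0.52 [224. 198.]
mouse_center [0.7422 0.0906 0.0379] 0.71 [198. 262.]
chuck_top [ 0.5377 -0.1653  0.0332] 0.7 [301. 188.]
```

View pics/a.png

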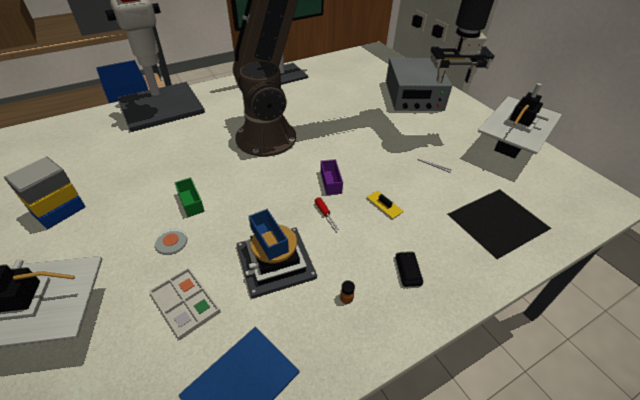

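View pics/b.png

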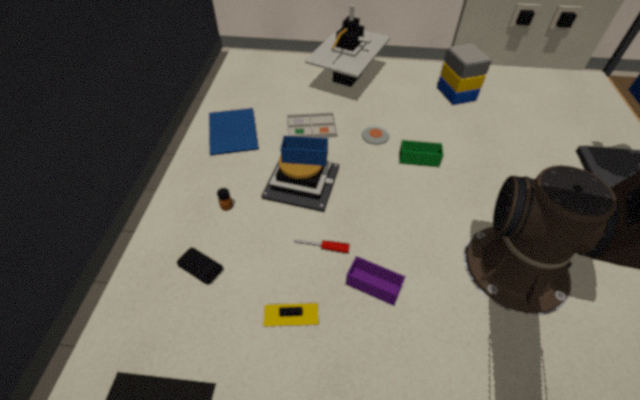

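Three boxes match the carrier: purple (331,176), green (188,195) and blue on the gold chuck (268,232). The blue one fits, because it stands on the chuck with the gold plate inside. The lid is the yellow plate at (385,205). I'll confirm with a crop and get yaw estimates.

```bash
python3 - <<'E'
from h import *
np.set_printoptions(precision=4,suppress=True)
a=cv2.imread("pics/a.png")
cv2.imwrite("pics/c.png",cv2.resize(a[160:320,220:430],None,fx=3.6,fy=3.6,interpolation=cv2.INTER_CUBIC))
for n in ["scene","side"]:
    s,K,W=cam(n)
    hsv=cv2.cvtColor(s["pixels"],cv2.COLOR_BGR2HSV)
    m=ctrl.outline_of(s,"lid_grip")[0]["pixels"]
    v,u=np.nonzero(m); P=onplane(K,W,np.c_[u,v],0.011)[:,:2]*1000
    print(n,"lid",cv2.minAreaRect(P.astype(np.float32)))
    for d in ctrl.outline_of(s,"carrier_center"):
        v,u=np.nonzero(d["pixels"]); print(u.mean(),v.mean(),s["pixels"][d["pixels"]].mean(0))
        if 260<u.mean()<310:
            P=onplane(K,W,np.c_[u,v],0.142)[:,:2]*1000; print("carrier rim plane",cv2.minAreaRect(P.astype(np.float32)))
s,K,W=cam("wrist"); print(np.array(s["hand_eye"]),K)
E
```

```text
scene lid ((517.5603637695312, 176.59658813476562), (117.32001495361328, 52.49540328979492), 5.487399101257324)
188.94516594516594 196.7027417027417 [33.583  76.101  25.2193]
268.00185356811863 233.1047265987025 [62.658  40.8313 24.1844]
carrier rim plane ((553.5338134765625, -231.9496307373047), (66.85020446777344, 155.45333862304688), 89.93079376220703)
330.7515625 176.5984375 [69.9109 28.2328 58.3641]
side lid ((514.739013671875, 180.5113525390625), (119.08151245117188, 51.701961517333984), 7.970496654510498)
303.34863064396745 149.58475203552925 [71.0133 48.9556 31.2036]
carrier rim plane ((534.9421997070312, -201.6802520751953), (123.34400939941406, 113.33189392089844), 1.0146230459213257)
374.1304849884527 280.08718244803697 [84.3967 34.9492 74.5277]
420.2604166666667 152.96401515151516 [36.4943 79.7292 30.1345]
[[ 1.      0.0001 -0.0005 -0.0001]
 [ 0.0001  0.9648  0.2631 -0.0726]
 [ 0.0004 -0.2631  0.9648 -0.1572]
 [ 0.      0.      0.      1.    ]] [[283.7346   0.     316.9638]
 [  0.     283.7346 197.6475]
 [  0.       0.       1.    ]]
```

View pics/c.png

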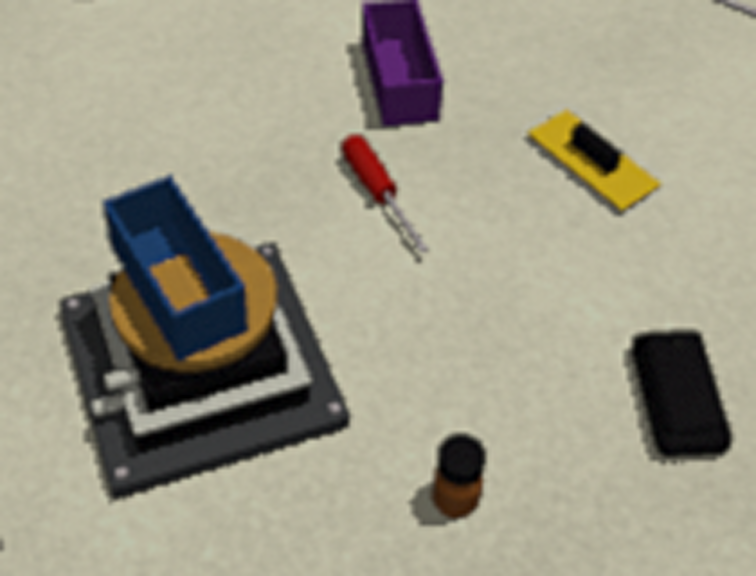

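The crop confirms it: the blue box on the chuck holds the gold plate, and the yellow lid has its black bar on top. The lid is at about (0.516, 0.178) with yaw about 6.5°. Next I go above the lid.

carry_out(increments=[[0,0,8,40,-80,0,0],[0,0,16,80,-160,-10,0],[0,0,24,120,-240,-30,0],[0,0,33,160,-320,-50,0],[0,0,33,200,-400,-80,0],[0,0,33,214,-425,-86,0],[0,0,33,214,-425,-86,0],[0,0,33,214,-425,-86,0],[0,0,33,214,-425,-86,0],[0,0,33,214,-425,-86,0],[0,0,33,214,-425,-86,0]])

```text
clock: 2.52
tool_pos: [0.5165, 0.1794, 0.141]
orientation: [-180.0, 0.0, -83.6]
force: [0.2, -0.2, -0.7]
opening: 0.0873
```

```bash
cat > lid.py <<'E'
from h import *
np.set_printoptions(precision=2,suppress=True)
s,K,W=cam("wrist"); o=ctrl.get_obs(); print(o["clock"],o["tool_pos"]*1000,o["orientation"],o["force"])
im=s["pixels"]; cv2.imwrite("pics/d.png",im)
hsv=cv2.cvtColor(im,cv2.COLOR_BGR2HSV)
m=cv2.inRange(hsv,(20,130,80),(35,255,255))
n,L,st,c=cv2.connectedComponentsWithStats(m); k=1+np.argmax(st[1:,4])
h=cv2.convexHull(np.argwhere(L==k)[:,::-1].astype(np.float32))[:,0]
print("lid plate",cv2.minAreaRect((onplane(K,W,h,0.011)[:,:2]*1000).astype(np.float32)))
for d in ctrl.search_frame(s,"lid_grip")[:2]: print(np.array(d["centre"])*1000,d["confidence"])
E
python3 lid.py
```

```text
2.575 [516.46 179.46 141.  ] [-179.96    0.02  -83.54] [-0.55 -0.01 -0.1 ]
lid plate ((518.9749755859375, 178.91192626953125), (117.09129333496094, 49.275699615478516), 8.306724548339844)
```

View pics/d.png

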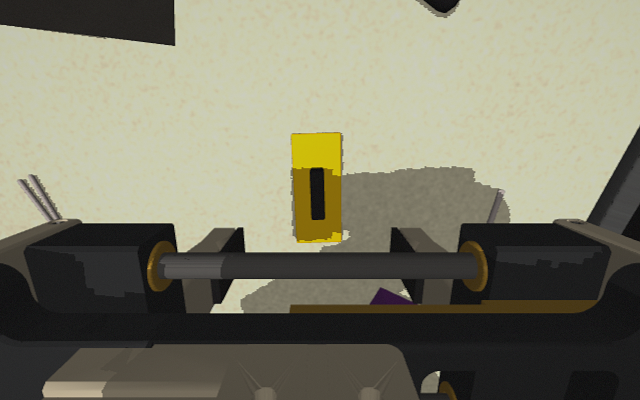

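The wrist view shows the lid whole, with the bar at (317,193). The fitted size of 117x49 mm matches the plate. I correct by (+2.5, -0.5) mm and +1.5°, then descend and grip the bar.

carry_out(increments=[[0,0,1.5,2.5,-0.5,-30,0],[0,0,1.5,2.5,-0.5,-65,0],[0,0,1.5,2.5,-0.5,-100,0],[0,0,1.5,2.5,-0.5,-118,0],[0,0,1.5,2.5,-0.5,-126,0],[0,0,1.5,2.5,-0.5,-126,0],[0,0,1.5,2.5,-0.5,-126,0.5],[0,0,1.5,2.5,-0.5,-126,1],[0,0,1.5,2.5,-0.5,-126,1],[0,0,1.5,2.5,-0.5,-126,1],[0,0,1.5,2.5,-0.5,-126,1],[0,0,1.5,2.5,-0.5,-126,1],[0,0,1.5,2.5,-0.5,-126,1]])

```text
clock: 4.25
tool_pos: [0.519, 0.1778, 0.0145]
orientation: [180.0, -0.0, -82.1]
force: [0.4, 0.2, -0.3]
opening: 0.0231
```

carry_out(increments=[[0,0,0,0,0,0,1],[0,0,0,0,0,0,1],[0,0,0,0,0,0,1],[0,0,0,0,0,0,1],[0,0,0,0,0,10,1],[0,0,0,0,0,30,1],[0,0,0,0,0,70,1],[0,0,0,0,0,120,1],[0,0,0,0,0,170,1],[0,0,0,0,0,220,1],[0,0,0,0,0,240,1],[0,0,0,0,0,240,1]])

```text
clock: 5.75
tool_pos: [0.5196, 0.1782, 0.257]
orientation: [-179.8, 0.1, -82.1]
force: [-0.3, 0.5, -1.3]
opening: 0.0138
```

```bash
python3 - <<'E'
from h import *
np.set_printoptions(precision=2,suppress=True)
s,K,W=cam("wrist"); o=ctrl.get_obs(); print(o["clock"],o["tool_pos"]*1000,o["opening"])
hsv=cv2.cvtColor(s["pixels"],cv2.COLOR_BGR2HSV)
m=cv2.inRange(hsv,(20,130,50),(35,255,255))
n,L,st,c=cv2.connectedComponentsWithStats(m); k=1+np.argmax(st[1:,4])
h=cv2.convexHull(np.argwhere(L==k)[:,::-1].astype(np.float32))[:,0]
z=o["tool_pos"][2]-0.0035
print("held lid plate",cv2.minAreaRect((onplane(K,W,h,z)[:,:2]*1000).astype(np.float32)))
im=[s["pixels"]]
for nme in ["scene","side"]:
    s,K,W=cam(nme)
    for d in ctrl.outline_of(s,"carrier_center"):
        v,u=np.nonzero(d["pixels"])
        if 255<u.mean()<315 and u.size: 
            h=cv2.convexHull(np.c_[u,v].astype(np.float32))[:,0]; print(nme,cv2.approxPolyDP(h[:,None],2.5,True)[:,0])
    im.append(cv2.resize(s["pixels"][100:260,200:456],(640,400)))
cv2.imwrite("pics/e.png",np.vstack(im[:2])[:800])
cv2.imwrite("pics/e.png",cv2.resize(np.vstack([im[0],im[2]]),None,fx=.75,fy=.75))
E
```

```text
5.8 [518.84 177.87 255.22] 0.013765261772892829
held lid plate ((551.9910278320312, 181.71011352539062), (51.04488754272461, 49.830299377441406), 8.61050033569336)
scene [[288. 250.]
 [269. 258.]
 [251. 229.]
 [248. 216.]
 [267. 209.]
 [286. 237.]]
```

View pics/e.png

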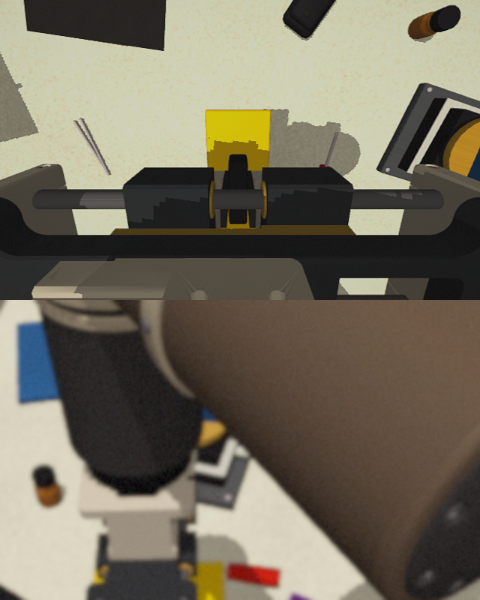

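The lid is held (opening 13.8 mm) and its visible end fits a centre at the TCP. The stage shows at right in the wrist image. I move beside the carrier so the wrist camera can see it.

carry_out(increments=[[0,0,0,-4,-15,2,1],[0,0,0,-10,-45,4,1],[0,0,0,-17,-85,4,1],[0,0,0,-25,-125,4,1],[0,0,0,-33,-170,4,1],[0,0,0,-41,-210,4,1],[0,0,0,-46,-240,4,1],[0,0,0,-49,-258,4,1],[0,0,0,-49,-258,4,1],[0,0,0,-49,-258,4,1],[0,0,0,-49,-258,4,1]])

```text
clock: 7.38
tool_pos: [0.47, -0.0797, 0.2584]
orientation: [180.0, 0.0, -82.1]
force: [-1.3, 0.1, -0.6]
opening: 0.0137
```

```bash
cat > car.py <<'E'
from h import *
import sys
np.set_printoptions(precision=1,suppress=True)
s,K,W=cam("wrist"); o=ctrl.get_obs(); print(o["clock"],o["tool_pos"]*1000,o["orientation"])
cv2.imwrite(sys.argv[1],s["pixels"])
for d in ctrl.search_frame(s,"carrier_center")[:2]+ctrl.search_frame(s,"chuck_top")[:2]: print(np.array(d["centre"])*1000,d["confidence"])
for d in ctrl.outline_of(s,"carrier_center")[:2]:
    v,u=np.nonzero(d["pixels"]); h=cv2.convexHull(np.c_[u,v].astype(np.float32))
    p=cv2.approxPolyDP(h,3,True)[:,0]; print(np.c_[p,onplane(K,W,p,0.142)[:,:2]*1000])
E
python3 car.py pics/f.png
```

```text
7.425 [470.1 -79.6 258.5] [180.    0.  -82.1]
[391.   81.8  27.2] 0.92
[ 149.4 -375.9   40.9] 0.61
[ 560.7 -166.1   43.1] 0.6
[[230.  212.  440.9   4.3]
 [226.  222.  429.6   7.8]
 [173.  236.  406.6  61.4]
 [184.  208.  438.8  50.6]
 [198.  198.  451.3  36.9]]
[[ 524.    84.   598.8 -251.1]
 [ 487.   208.   480.8 -252.4]
 [ 435.   202.   479.8 -198.9]
 [ 421.   192.   488.  -182.5]
 [ 444.    84.   588.8 -179.7]
 [ 466.    76.   598.1 -197.5]]
```

View pics/f.png

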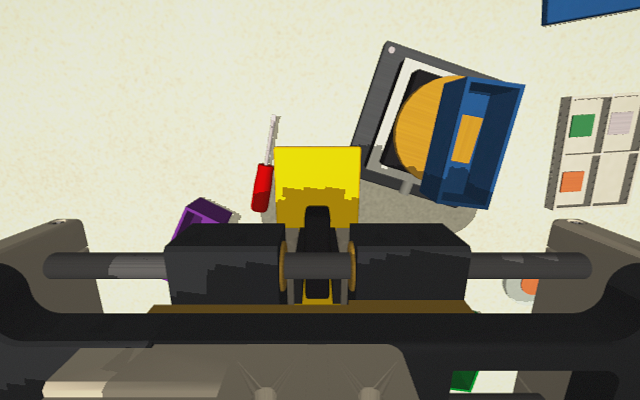

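The carrier rim corners in the wrist view are (466,76), (524,84), (487,208) and (435,202). They give a 118x53.5 mm box centred at (539.4, -225.0) with yaw about 0.65°. I hover over it with the lid aligned and then compare the visible ends.

carry_out(increments=[[0,0,-1,8,-15,0,1],[0,0,-3,22,-45,0,1],[0,0,-5,40,-82,0,1],[0,0,-6.5,55,-115,0,1],[0,0,-7.25,65,-137,-10,1],[0,0,-7.25,69.3,-145.4,-25,1],[0,0,-7.25,69.3,-145.4,-45,1],[0,0,-7.25,69.3,-145.4,-62,1],[0,0,-7.25,69.3,-145.4,-70,1],[0,0,-7.25,69.3,-145.4,-70,1],[0,0,-7.25,69.3,-145.4,-70,1],[0,0,-7.25,69.3,-145.4,-70,1]])

```text
clock: 9.07
tool_pos: [0.5398, -0.2255, 0.1894]
orientation: [-179.9, -0.0, -89.4]
force: [-0.9, -0.0, -0.9]
opening: 0.0135
```

```bash
cat > fit.py <<'E'
from h import *
import sys
np.set_printoptions(precision=1,suppress=True)
s,K,W=cam("wrist"); o=ctrl.get_obs(); t=o["tool_pos"]; print(o["clock"],t*1000,o["orientation"],o["force"],o["opening"])
im=s["pixels"]; cv2.imwrite(sys.argv[1],cv2.resize(im[60:300,190:450],None,fx=3,fy=2.5,interpolation=cv2.INTER_CUBIC)[:600])
hsv=cv2.cvtColor(im,cv2.COLOR_BGR2HSV)
for nm,lo,hi,z in [("lid",(20,130,50),(35,255,255),t[2]-.0035),("carrier",(100,100,25),(125,255,255),.142)]:
    m=cv2.inRange(hsv,lo,hi)
    n,L,st,c=cv2.connectedComponentsWithStats(m)
    for k in np.argsort(-st[1:,4])[:2]+1:
        h=cv2.convexHull(np.argwhere(L==k)[:,::-1].astype(np.float32))
        p=cv2.approxPolyDP(h,2,True)[:,0]; print(nm,st[k,4]);print(np.c_[p,onplane(K,W,p,z)[:,:2]*1000])
E
python3 fit.py pics/g.png
```

```text
9.125 [ 539.7 -225.5  189.3] [-179.9   -0.   -89.4] [ 0.2  0.2 -0.2] 0.01360632562866928
lid 8838
[[ 370.   203.   565.5 -257.2]
 [ 360.   222.   553.6 -251.9]
 [ 335.   230.   548.3 -237. ]
 [ 299.   230.   548.  -215.1]
 [ 257.   222.   552.9 -189.9]
 [ 246.   196.   569.  -184.2]
 [ 248.   168.   585.6 -186.2]
 [ 265.   141.   600.9 -196.5]
 [ 275.   134.   604.7 -202.2]
 [ 291.   127.   608.6 -211.1]
 [ 322.   127.   608.8 -228.1]
 [ 338.   132.   606.2 -237. ]
 [ 361.   148.   597.6 -250.2]
 [ 371.   177.   581.1 -256.8]]
lid 3427
[[ 473.   312.   491.5 -329.6]
 [ 149.   311.   489.9 -116. ]
 [ 154.   305.   494.5 -120. ]
 [ 304.   279.   514.7 -218.1]
 [ 330.   279.   514.9 -234.7]
 [ 463.   300.   500.5 -321.7]]
carrier 2554
[[ 546.     0.   686.9 -368.5]
 [ 427.    38.   664.6 -296.1]
 [ 419.     0.   686.  -288.7]]
carrier 597
[[ 357.   145.   595.7 -254. ]
 [ 281.   145.   595.1 -199.9]
 [ 281.   140.   598.6 -200. ]
 [ 350.   137.   601.2 -248.8]]
```

View pics/g.png

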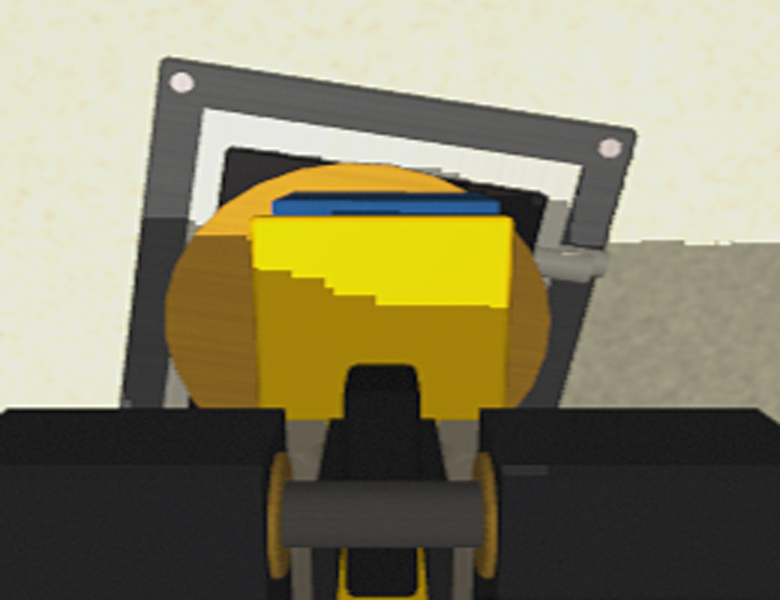

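The hover view shows the carrier end just beyond the lid's end edge, with the lid edges parallel to it. I'll measure the side edges at sub-pixel level to fix the y offset.

```bash
cat > edge.py <<'E'
from h import *
np.set_printoptions(precision=1,suppress=True)
s,K,W=cam("wrist"); o=ctrl.get_obs(); t=o["tool_pos"]; print(o["clock"],t*1000,o["orientation"][2],o["opening"])
hsv=cv2.cvtColor(s["pixels"],cv2.COLOR_BGR2HSV)
def run(m,v):
    u=np.nonzero(m[v,230:410])[0]+230
    return (u.min()-.5,u.max()+.5) if len(u) else None
Y=cv2.inRange(hsv,(22,215,60),(35,255,255));B=cv2.inRange(hsv,(100,100,20),(125,255,255))
for nm,m,z,rows in [("car",B,.142,range(134,150)),("lid",Y,t[2]-.0035,range(143,175,4))]:
    for v in rows:
        r=run(m,v)
        if r: P=onplane(K,W,[[r[0],v],[r[1],v]],z)[:,:2]*1000; print(nm,v,r,P.ravel(),"w",P[0,1]-P[1,1],"mid",P[:,1].mean())
E
python3 edge.py
```

```text
9.175 [ 539.6 -225.5  189.1] -89.37360287069339 0.013768559255534595
car 136 (np.float64(346.5), np.float64(347.5)) [ 601.8 -246.3  601.8 -247. ] w 0.7052820346219448 mid -246.6619958598685
car 137 (np.float64(344.5), np.float64(350.5)) [ 601.1 -244.9  601.2 -249.2] w 4.235519650943189 mid -247.04166248053383
car 138 (np.float64(286.5), np.float64(351.5)) [ 600.  -204.   600.5 -249.9] w 45.92431797339563 mid -226.93281080070642
car 139 (np.float64(284.5), np.float64(353.5)) [ 599.3 -202.5  599.8 -251.3] w 48.79456418434273 mid -226.94177216005843
car 140 (np.float64(281.5), np.float64(356.5)) [ 598.6 -200.4  599.1 -253.5] w 53.08562881020504 mid -226.95079392646667
car 141 (np.float64(280.5), np.float64(356.5)) [ 597.9 -199.7  598.4 -253.5] w 53.842184470125574 mid -226.60551133852036
car 142 (np.float64(280.5), np.float64(356.5)) [ 597.2 -199.7  597.7 -253.6] w 53.8910611356049 mid -226.61412815352017
car 143 (np.float64(280.5), np.float64(356.5)) [ 596.5 -199.7  597.1 -253.6] w 53.9400266198808 mid -226.62276062814158
car 144 (np.float64(280.5), np.float64(356.5)) [ 595.8 -199.6  5
[... 324 characters left out ...]
, np.float64(361.5)) [ 595.3 -200.5  595.8 -250.6] w 50.05992465528317 mid -225.55615139223323
lid 155 (np.float64(272.5), np.float64(360.5)) [ 593.1 -200.5  593.6 -250.1] w 49.67929178988999 mid -225.29845694683667
lid 159 (np.float64(272.5), np.float64(360.5)) [ 590.8 -200.4  591.3 -250.3] w 49.86250944292448 mid -225.32219080053395
lid 163 (np.float64(273.5), np.float64(360.5)) [ 588.5 -200.9  589.1 -250.4] w 49.478404994175406 mid -225.63043964553668
lid 167 (np.float64(273.5), np.float64(360.5)) [ 586.2 -200.8  586.8 -250.5] w 49.66223787134629 mid -225.65558328645966
lid 171 (np.float64(273.5), np.float64(360.5)) [ 583.9 -200.8  584.5 -250.6] w 49.84744187419352 mid -225.68091448388267
```

Carrier mid is at y about -226.7 and lid mid about -225.4, while x agrees within 0.5 mm. I shift (-0.4, -1.3), descend to 3–4 mm above the rim and check again.

carry_out(increments=[[0,0,0,-0.4,-1.3,-5,1],[0,0,0,-0.4,-1.3,-15,1],[0,0,0,-0.4,-1.3,-23,1],[0,0,0,-0.4,-1.3,-28,1],[0,0,0,-0.4,-1.3,-28,1],[0,0,0,-0.4,-1.3,-28,1]])

```text
clock: 9.93
tool_pos: [0.5392, -0.2269, 0.1607]
orientation: [-180.0, -0.0, -89.4]
force: [-0.2, -0.8, -0.8]
opening: 0.0137
```

```bash
python3 edge.py; python3 fit.py pics/i.png | head -1
```

```text
9.975 [ 539.2 -226.9  160.9] -89.3762970191215 0.013571701808702123
car 138 (np.float64(346.5), np.float64(352.5)) [ 601.5 -244.8  601.5 -248.5] w 3.6466839952656187 mid -246.6299109581598
car 139 (np.float64(279.5), np.float64(353.5)) [ 600.4 -204.1  600.9 -249.1] w 45.014943940906505 mid -226.580189453359
car 140 (np.float64(277.5), np.float64(356.5)) [ 599.8 -202.8  600.4 -250.9] w 48.10022735914262 mid -226.89089167272516
car 141 (np.float64(275.5), np.float64(358.5)) [ 599.2 -201.6  599.8 -252.2] w 50.581684215278244 mid -226.89744064018478
car 142 (np.float64(273.5), np.float64(359.5)) [ 598.6 -200.4  599.2 -252.8] w 52.457659774189864 mid -226.5990028733852
car 143 (np.float64(272.5), np.float64(360.5)) [ 598.  -199.7  598.6 -253.5] w 53.7265568205012 mid -226.60527159605
car 144 (np.float64(272.5), np.float64(360.5)) [ 597.4 -199.7  598.  -253.5] w 53.77559765354445 mid -226.61152137523055
car 145 (np.float64(272.5), np.float64(360.5)) [ 596.8 -199.7  597.4 -253.5] w 53.82472809592471 mid -226.61778257530972
car 146 (np.float64(272.5), np.float64(360.5)) [ 596.2 -199.7  596.8
[... 291 characters left out ...]
475
lid 155 (np.float64(273.5), np.float64(360.5)) [ 592.5 -202.5  593.1 -251.5] w 49.01083355298064 mid -226.96562873269625
lid 159 (np.float64(273.5), np.float64(360.5)) [ 590.3 -202.4  590.8 -251.6] w 49.19226330718669 mid -226.99005858176605
lid 163 (np.float64(273.5), np.float64(360.5)) [ 588.  -202.3  588.5 -251.7] w 49.375041296397455 mid -227.01466998900028
lid 167 (np.float64(274.5), np.float64(360.5)) [ 585.7 -202.8  586.3 -251.8] w 48.98956548217129 mid -227.32427354737393
lid 171 (np.float64(274.5), np.float64(360.5)) [ 583.4 -202.8  584.  -251.9] w 49.17295322256743 mid -227.35032029496767
10.025 [ 539.2 -226.9  160.9] [-180.    -0.   -89.4] [ 0.5 -0.8 -0.1] 0.013663848769008925
```

View pics/i.png

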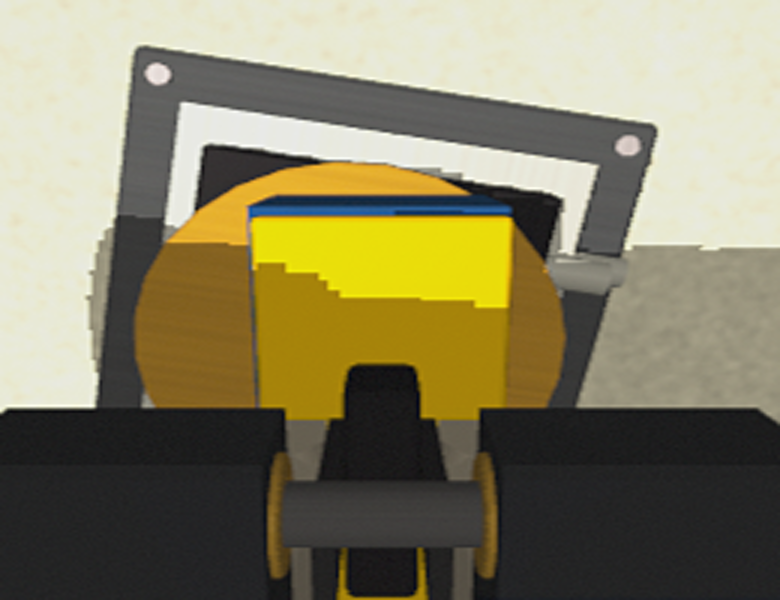

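The ends are aligned to within about 0.4 mm in y and 0.3 mm in x. I lower slowly and watch the force.

carry_out(increments=[[0,0,0,0,0.3,-2,1],[0,0,0,0,0.3,-4,1],[0,0,0,0,0.3,-6,1],[0,0,0,0,0.3,-7.5,1],[0,0,0,0,0.3,-7.5,1]])

```text
clock: 10.65
tool_pos: [0.5389, -0.2265, 0.1529]
orientation: [180.0, 0.0, -89.4]
force: [-1.0, -0.6, -0.7]
opening: 0.0136
```

carry_out(increments=[[0,0,0,0,0,-1,1],[0,0,0,0,0,-2,1],[0,0,0,0,0,-2.5,1],[0,0,0,0,0,-2.5,1]])

```text
clock: 11.15
tool_pos: [0.539, -0.2266, 0.1506]
orientation: [-180.0, -0.0, -89.4]
force: [-0.3, 0.4, -1.1]
opening: 0.0137
```

carry_out(increments=[[0,0,0,0,0,-0.5,1],[0,0,0,0,0,-1,1],[0,0,0,0,0,-1,1]])

```text
clock: 11.52
tool_pos: [0.539, -0.2266, 0.1505]
orientation: [-180.0, -0.0, -89.4]
force: [-3.2, 3.0, 6.6]
opening: 0.0137
```

Contact (6.6 N) came at TCP z = 150.5 mm, exactly the predicted seated height. I release and back up for a look.

carry_out(increments=[[0,0,0,0,0,0.5,0.7],[0,0,0,0,0,0.5,0],[0,0,0,0,0,0.5,0],[0,0,0,0,0,0.5,0],[0,0,0,0,0,0.5,0],[0,0,0,0,0,0.5,0],[0,0,0,0,0,0.5,0],[0,0,0,0,0,0.5,0],[0,0,0,0,0,15,0],[0,0,0,0,0,45,0],[0,0,0,0,0,80,0],[0,0,0,0,0,90,0],[0,0,0,0,0,90,0],[0,0,0,0,0,90,0]])

```text
clock: 13.28
tool_pos: [0.5384, -0.2263, 0.2386]
orientation: [179.9, 0.0, -89.4]
force: [-0.2, -0.1, 0.4]
opening: 0.0878
```

```bash
python3 - <<'E'
from h import *
s,K,W=cam("wrist"); o=ctrl.get_obs(); t=o["tool_pos"]; print(o["clock"],t*1000,o["orientation"],o["opening"])
im=s["pixels"];cv2.imwrite("pics/j.png",cv2.resize(im[100:300,190:450],None,fx=3,fy=3,interpolation=cv2.INTER_CUBIC))
hsv=cv2.cvtColor(im,cv2.COLOR_BGR2HSV)
for nm,m,z in [("lid",cv2.inRange(hsv,(22,190,50),(35,255,255)),.147),("lid+car",cv2.inRange(hsv,(22,190,50),(35,255,255))|cv2.inRange(hsv,(100,100,20),(125,255,255)),.142)]:
    m[:, :200]=0;m[:,430:]=0;m[:90]=0
    n,L,st,c=cv2.connectedComponentsWithStats(m); k=1+np.argmax(st[1:,4])
    h=cv2.convexHull(np.argwhere(L==k)[:,::-1].astype(np.float32))[:,0]
    print(nm,st[k],cv2.minAreaRect((onplane(K,W,h,z)[:,:2]*1000).astype(np.float32)))
E
```

```text
13.325 [ 538.34186575 -226.39625853  238.45920609] [ 1.79892394e+02  2.49885675e-02 -8.93883014e+01] 0.0875561674107224
lid [ 289  137   57  116 5327] ((542.8739624023438, -226.9951934814453), (108.05875396728516, 49.01847457885742), 0.6205416321754456)
lid+car [ 287  132   62  121 5705] ((543.6336669921875, -227.15086364746094), (114.50304412841797, 53.863609313964844), 0.6066946983337402)
```

View pics/j.png

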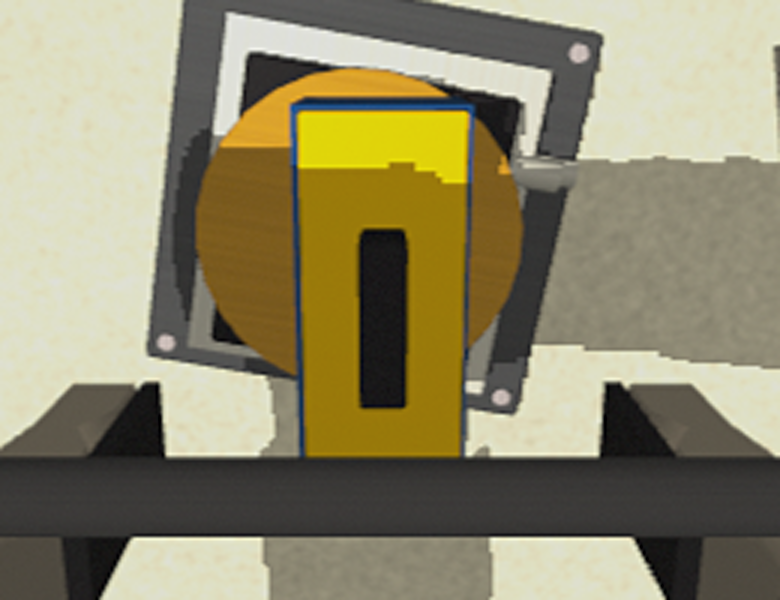

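The lid sits flush: there is an even blue border all round, and lid and carrier yaw are both 0.6°. I now go down astride the carrier (TCP z = 109) and close.

carry_out(increments=[[0,0,0,0.3,-0.7,-30,0],[0,0,0,0.3,-0.7,-65,0],[0,0,0,0.3,-0.7,-95,0],[0,0,0,0.3,-0.7,-115,0],[0,0,0,0.3,-0.7,-125,0],[0,0,0,0.3,-0.7,-129.5,0],[0,0,0,0.3,-0.7,-129.5,0],[0,0,0,0.3,-0.7,-129.5,0.2],[0,0,0,0.3,-0.7,-129.5,0.5],[0,0,0,0.3,-0.7,-129.5,1],[0,0,0,0.3,-0.7,-129.5,1],[0,0,0,0.3,-0.7,-129.5,1],[0,0,0,0.3,-0.7,-129.5,1],[0,0,0,0.3,-0.7,-129.5,1],[0,0,0,0.3,-0.7,-129.5,1]])

```text
clock: 15.2
tool_pos: [0.5394, -0.2271, 0.1103]
orientation: [-180.0, 0.0, -89.4]
force: [-1.2, 3.8, 4.0]
opening: 0.0535
```

Gripped (opening 53.5 mm). I lift straight up 100 mm, gently.

carry_out(increments=[[0,0,0,0,0,0,1],[0,0,0,0,0,2,1],[0,0,0,0,0,6,1],[0,0,0,0,0,13,1],[0,0,0,0,0,22,1],[0,0,0,0,0,33,1],[0,0,0,0,0,46,1],[0,0,0,0,0,59,1],[0,0,0,0,0,71,1],[0,0,0,0,0,82,1],[0,0,0,0,0,91,1],[0,0,0,0,0,97,1],[0,0,0,0,0,100,1],[0,0,0,0,0,100,1],[0,0,0,0,0,100,1],[0,0,0,0,0,100,1]])

```text
clock: 17.2
tool_pos: [0.5391, -0.2272, 0.2097]
orientation: [180.0, 0.0, -89.4]
force: [-0.4, 0.2, -4.8]
opening: 0.0538
```

```bash
python3 - <<'E'
from h import *
o=ctrl.get_obs(); print(o["clock"],o["tool_pos"],o["force"],o["opening"],abs(o["qvel"]).max())
s,K,W=cam("scene"); w=ctrl.snapshot("wrist")["pixels"]
a=cv2.resize(s["pixels"][150:300,190:390],(640,480)); print(ctrl.get_obs()["tool_pos"])
cv2.imwrite("pics/k.png",cv2.resize(np.vstack([a,w[60:330]]),None,fx=.78,fy=.78))
E
```

```text
17.2 [ 0.53911477 -0.22720813  0.20970497] [-0.35219375  0.16699992 -4.76653988] 0.05381632097345387 0.1797537788622864
[ 0.53918756 -0.22721839  0.20984357]
```

View pics/k.png

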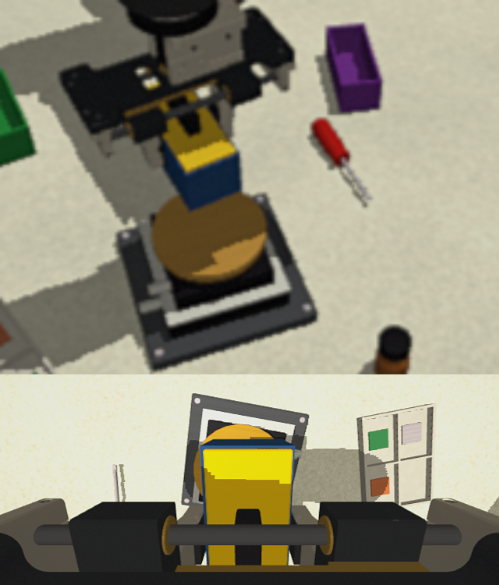

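The carrier is held clear of the chuck with the lid on, and the load force of -4.8 N fits. A quick numeric check of level and stillness comes before handing in.

```bash
python3 - <<'E'
from h import *
np.set_printoptions(precision=1,suppress=True)
for i in range(2):
    s,K,W=cam("wrist"); t=ctrl.get_obs()["tool_pos"]; zr=t[2]+.142-.1103
    hsv=cv2.cvtColor(s["pixels"],cv2.COLOR_BGR2HSV)
    Y=cv2.inRange(hsv,(22,215,60),(35,255,255))
    for v in (150,160,170,180,190,200):
        u=np.nonzero(Y[v,230:410])[0]+230
        if len(u): P=onplane(K,W,[[u.min()-.5,v],[u.max()+.5,v]],zr+.005)*1000; print(v,P[:,:2].ravel(),"w",P[0,1]-P[1,1])
    rows=np.nonzero(Y[:,317])[0]; print("lid end x",onplane(K,W,[[317,rows.min()]],zr+.005)*1000)
E
```

```text
160 [ 595.2 -203.3  595.7 -251.7] w 48.38407917521309
170 [ 590.9 -203.1  591.4 -251.9] w 48.837525509433846
180 [ 586.5 -203.4  587.1 -251.8] w 48.434647062988546
190 [ 582.1 -203.6  582.6 -252.1] w 48.4606491810502
200 [ 577.6 -203.4  578.1 -251.9] w 48.48716543987899
lid end x [[ 597.1 -227.2  246.6]]
160 [ 595.2 -203.3  595.7 -251.7] w 48.38016397805902
170 [ 590.9 -203.1  591.5 -251.9] w 48.83343558473075
180 [ 586.6 -203.4  587.1 -251.8] w 48.43045139186128
190 [ 582.1 -203.6  582.6 -252.1] w 48.456314030799746
200 [ 577.6 -203.4  578.1 -251.9] w 48.48267786883579
lid end x [[ 597.2 -227.2  246.7]]
```

```bash
python3 -c "
from plant import ctrl
print(ctrl.close_job(), ctrl.get_obs()['clock'])"
```

```text
the job is handed in; nothing more can be done
the job is handed in; nothing more can be done
```

The lid went onto the blue carrier and was let go. I then gripped the carrier by its long sides, lifted it about 100 mm straight up, and handed the job in at about 17.3 s. No verdict is reported.

- **Seating:** contact (6.6 N) came at exactly the predicted height, TCP z = 150.5 mm. The view after release showed an even blue border round the lid, with lid and carrier yaw both at 0.6°.
- **Grip and lift:** while held, the opening was 53.8 mm against the 54 mm width and the load was -4.8 N, a little above the 3.3–4.3 N expected. The carrier was clear of the chuck and the arm stood still.
- **Level:** the lid's width came out constant along its length. It was 0.5–1 mm narrower than when measured on the chuck, so I can't rule out a tilt of 1–2°, inside the 5° limit.
- **Not checked:** I did not look at the gold plate after the lid went on; it was inside before. I did not measure the screwdriver, vial or mouse afterwards, but the arm never touched down near them. The last picture shows the screwdriver and vial in place, and the mouse is out of view.
- **Disagreement:** the first oblique view put the carrier about 2 mm off in y from the close-up views. I used the close-ups.

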